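# Set the probe leg of a ring gauge fixture and hold it

### The arm

A 6-joint arm with a two-finger parallel gripper is mounted at the origin on the work surface. World frame = base frame: x ahead of the robot, y to its left, z up, the work surface at z = 0. Lengths are in m, angles in degrees, forces in N, time in s.
With the tool pointing down it reaches from about 0.275 to 1 m from the base axis. Payload 8.4 kg.
Tool frame: the origin (TCP) lies at the very end of the fingers, on their centre line; the grasp point (between the pads) lies r.hold_point_z behind it (r.hold_point_z is the distance from the TCP to the grasp point, in m); z points along the fingers, y is the line along which they close (so a half turn about z gives the same grasp; the last joint's range is limited). The gripper opens to 85 mm and grips with 20 to 120 N. Pads are 22 mm wide; open, the fingers measure 114 mm over their backs; the gripper's body (76 mm by 85 mm) begins 54 mm behind the grasp point. The pads swing forward as they close: fully open they stand 13 mm farther back than shut.
Start: joints at [74.576, 20.225, 93.587, -0, 66.188, -0.138], TCP at [0.165, 0.603, 0.231] pointing down, gripper open.
Joint ranges: [-150.9, 150.9], [-52.94, 120.26], [3.33, 152.33], [-74.26, 254.26], [0, 154.13], [-172.89, 172.89]. Speed limits (degrees/s): [127.2, 127.2, 159.86, 180, 180, 180].

### API

Orientations are given as [roll, pitch, yaw] about the fixed x, y, z axes, in that order (R = Rz(yaw) Ry(pitch) Rx(roll)).
In Python, from cell import r gives the robot as it stands.
- The arm moves only by the tool play_rows, never from a script. Its argument "series" is a list that holds one entry, the list of rows, each a list of 5 numbers: the opening, from 0 (shut) to 1 (fully open), then the shift along the tool's x, y, z each as a share of 0.02 m, from -1 to 1, then the turn about the tool's z as a share of 6 degrees, from -1 to 1. A call has 1 to 5 rows; each row shifts and turns the commanded pose from where the row before left it, along the tool's axes as they then stand; what a row does not reach is not made up. A row lasts 1/12 s, in which the tool goes at most 41.7 mm and 7.16 degrees, less where a joint would pass 70% of its speed; a pose out of reach is approached as far as the arm can. A call with a number of a shift or a turn outside -1 to 1 is refused whole. A call with a gripper value outside its range is refused whole. The fingers move at their own pace and stop on an object; "newtons" is the grip in N (left out, the last holds). Time passes only in rows, so rows that do not move let the fingers close. It gives the time, the measured TCP pose, the force, the opening and the grip force at its end, in the units of the state.
- r.get_obs(): the state, without advancing time (a new reading comes with each control period).
- r.grab_frame(name): name is "scene" or "top" or "wrist"; returns (picture, depth): 400x640x3 uint8, blue, green, red; 400x640 float32, m along the optical axis (not along the pixel's ray), 0 where there is no reading.
- r.get_calibration(name): a dict with "camera_matrix" (3x3 intrinsics, pixels), "view" (4x4, takes a point from world to camera coordinates); the wrist camera has in their place "mount" (4x4, takes a point from camera to tool coordinates, whose origin is the TCP and whose axes are the flange's). Camera axes: x right, y up, looking along -z (the intrinsics and any distortion apply to the point x, -y, -z); pixel columns grow to the right and rows downward; lengths in m; the calibration is good to about 2 mm. A picture is of the moment at which its call begins: read the wrist's pose just before it. get_calibration takes no time and is no camera call.
- r.hand_in(): hands the job in; it is judged then, once.
The state is a dict: "t": time; "joint_positions": joint angles; "qd": joint speeds; "joint_efforts": joint torques, N m; "eef_pos": TCP position; "orientation": TCP orientation; "contact_force": force on the tool from outside, world axes, zero at the start; "ft_torque": the same for the moment, N m; "opening": finger opening in m; "finger_force": force on a finger pad.
Only numpy, scipy, OpenCV 4.12 (cv2) and the standard library are available. Lean on these libraries where they do the work, as an engineer would, in place of code of your own. Each camera call takes 0.05 s, during which the arm holds its last target. There are 200 camera calls.

### The job

In the ring gauge fixture, swing the blue keeper bar shut across the ring until it is home against its catch. Then slide the sprung probe leg by its upright aluminium fin until its red pointer is on the yellow length mark and, only while holding it there, slide the red cam lever along the fin fully closed, away from the robot. Keep holding the leg: finish with the gripper still on the leg, pointer on the mark and lever closed, with the ring, the brass disc and the steel gauge block left where they lie on the fixture.

Things in the scene. Friction and masses are not known exactly. Their poses are not given: they have to be found in the camera images.
- fixture: Fixed aluminium base plate 190 (x) x 420 (y) x 20 mm high; origin at the centre of its underside, on the table. Its x axis points roughly away from the robot, y to the robot's left, z up. All fixture coordinates below are in this frame. A ring nest is at (0, +110), the probe leg on two rods along y at x = 0 on the -y half. Ring top with its pads at 45 mm height. Nothing but the leg, lever and keeper stands above 60 mm.
- keeper (a joint): Angle in rad of the blue keeper bar (18 mm wide, 9 mm thick, top at 58 mm height) about a vertical hinge at fixture (75, 110) mm. 0 = shut: the bar points along fixture -x across the ring, against its stop at the catch. It grows to 1.5 as the bar swings open towards fixture +y: at angle q the knob's axis is at (75 - 135 cos q, 110 + 135 sin q) mm. It is stiff (about 1 N at the knob) and stays where it is left.
- keeper_knob (a point): Top centre of the keeper bar's upright white round knob, 16 mm in diameter, rising 45 mm from the bar (58 to 103 mm height), 135 mm from the hinge.
- leg (a joint): Position in m of the sliding probe leg along fixture +y, towards the ring: 0 = home stop, 0.11 = far end. A spring always pulls it home (about 1.5 N at 0, 4 N at 0.10), so it runs back if let go. It does not lock.
- fin_top (a point): Centre of the top edge of the leg's upright aluminium fin, 116 mm high. The fin is a plate 10 mm thick (fixture y), 116 mm long (fixture x, 58 mm either side of this point), running from 58 to 116 mm height. At home it lies at fixture (0, -150). With the cam lever open, its part nearest the robot, from -58 to about -1 mm in x, is bare for gripping across the thickness. Beneath it are the carriage (40 mm wide in y) and a thin probe towards +y, all below 60 mm height.
- leg_pointer (a point): Tip of the leg's thin red pointer, on its side away from the robot, at fixture (64, same y as the fin's middle plane), 31.5 mm high.
- length_mark (a point): Centre of the yellow length mark, 10 mm wide in y, on the white scale at fixture x = 78 mm, 27 mm high. Its place along y differs from run to run (the leg must slide 35 to 85 mm); it is stiff (30 N) and is to be left as set. The pointer is on the mark when its y in the fixture frame equals the mark's, within half the mark's width (5 mm).
- cam_lever (a joint): Position in m of the red cam lever along the leg's fin: 0 = open (near the fin's middle), 0.030 = fully closed, pushed along fixture +x, away from the robot. May start up to 0.004. Sliding friction about 1.5 N; it stays where it is left.
- lever_face (a point): Middle of the cam lever's flat face towards the robot (the face to push along fixture +x), 93 mm high. The lever is a red block saddling the fin, 22 mm (x) x 46 mm (y), from 68 to 118 mm height, with a black tab and rounded nose up to 124 mm; it overhangs the fin by 18 mm on each side, so fingers standing loosely either side of the fin push it as they move along the fin.
- ring: Dark steel gauge ring, 110 mm outside diameter, 25 mm high, loose in the fixture's nest; origin at the centre of its underside, at fixture (0, 110, 20). The keeper passes 4 mm above it. To be left there.
- setting_disc: Small brass disc, 28 mm across, 12 mm high, loose on the fixture plate at about fixture (-72, 0); bystander; origin at the centre of its underside.
- gauge_block: Small steel gauge block 30 x 24 x 20 mm high, loose on the fixture plate at about fixture (62, 15); bystander; origin at the centre of its underside.

How it is judged:
By the outcome, as a careful person would: the job done as asked, in the order asked, and still so for the second after the job is handed in, while the arm keeps its last pose, push and grip.
It also fails if it takes over 48 s, if anything falls off the work surface, if the arm or the gripper's body presses on something with over 40 N, if the wrist force passes 120 N, or if a joint passes its speed limit or range.

## Working session

There is one attempt and no reset: what is moved stays moved. The work goes in short steps, Python scripts to look and compute and a tool call to move; the robot and the scene stay as the last step left them, time stands still between calls to the robot, and variables do not carry over. Pictures are saved under pics/ and viewed, at most 10 in all, crops included, and the job is handed in when it is done.

Besides the shell and the picture viewer there is one more tool, called after "Emit:" as name([rows], argument=value, ...), one row to a line, values as JSON. play_rows: Moves the arm, as the interface text tells. Its arguments: {"type":"object","properties":{"series":{"type":"array","items":{"type":"array","items":{"type":"array","items":{"type":"number"}}}},"newtons":{"type":"number"}},"required":["series"]}

```bash
mkdir -p pics; ls
python3 - <<'E'
from cell import r
import cv2,numpy as np
o=r.get_obs();print({k:np.round(v,4).tolist() for k,v in o.items()}, r.hold_point_z)
for n in("scene","top"):
    im,d=r.grab_frame(n);cv2.imwrite(f"pics/{n}0.png",im);np.save(f"{n}0.npy",d)
    print(n,{k:np.round(v,4).tolist() for k,v in r.get_calibration(n).items()})
print(r.get_calibration("wrist"))
E
```

```text
pics
{'t': 0.0, 'joint_positions': [74.5771, 20.2628, 93.6303, 0.0005, 66.1879, -0.1363], 'qd': [-0.0484, -0.0031, 0.0508, -0.0743, 0.0512, -0.0111], 'joint_efforts': [-0.0028, -60.5245, -34.206, -0.0004, 0.0094, 0.0], 'eef_pos': [0.1646, 0.6024, 0.2305], 'orientation': [-179.919, -0.0006, 164.7133], 'contact_force': [0.3426, 0.6841, -0.4326], 'ft_torque': [-0.0165, -0.0106, -0.0074], 'finger_force': 0.0, 'opening': 0.0855} 0.0187
scene {'camera_matrix': [[509.2484, 0.0, 315.5289], [0.0, 509.2484, 195.0572], [0.0, 0.0, 1.0]], 'view': [[0.1733, 0.9847, 0.0185, -0.0896], [-0.7125, 0.1124, 0.6926, 0.3279], [0.6799, -0.1332, 0.7211, -1.4092], [0.0, 0.0, 0.0, 1.0]]}
top {'camera_matrix': [[492.0647, 0.0, 319.7214], [0.0, 492.0647, 206.5097], [0.0, 0.0, 1.0]], 'view': [[0.0262, -0.9994, 0.0213, -0.0312], [0.9851, 0.0294, 0.1694, -0.5478], [-0.1699, 0.0165, 0.9853, -0.6941], [0.0, 0.0, 0.0, 1.0]]}
{'camera_matrix': array([[318.26822812,   0.        , 320.03553245],
       [  0.        , 318.26822812, 198.14738419],
       [  0.        ,   0.        ,   1.        ]]), 'mount': array([[-2.68093521e-04,  9.44645525e-01,  3.28092610e-01,
         8.44426044e-02],
       [ 9.99999958e-01,  2.17775207e-04,  1.90108323e-04,
         7.58927498e-04],
       [ 1.08134540e-04,  3.28092647e-01, -9.44645544e-01,
        -1.41575578e-01],
       [ 0.00000000e+00,  0.00000000e+00,  0.00000000e+00,
         1.00000000e+00]])}
```

View pics/top0.png

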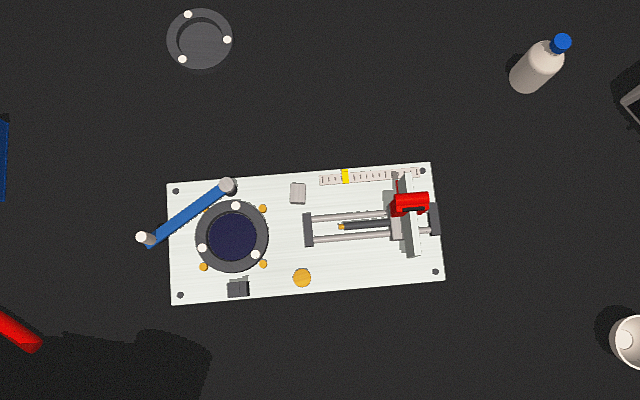

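View pics/scene0.png

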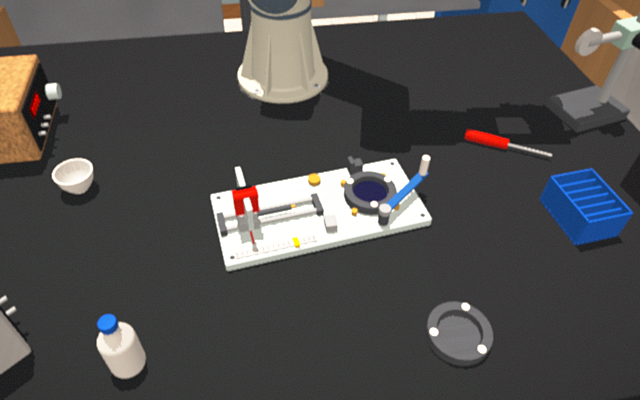

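The top view shows the plate (corners about (167,183), (431,163), (445,280), (172,305)), the keeper open with its white knob at (142,237), the yellow mark at (345,176), the lever at (410,203) and the fin running (408,175)-(415,255). The scene view shows the same layout, nothing in the way.

```bash
cat > h.py <<'E'
import numpy as np,cv2
from cell import r
def pix2plane(cal,uv,z,V=None):
    K=cal["camera_matrix"];V=cal["view"] if V is None else V
    uv=np.atleast_2d(np.asarray(uv,float))
    c=np.c_[(uv[:,0]-K[0,2])/K[0,0],-(uv[:,1]-K[1,2])/K[1,1],-np.ones(len(uv))]
    R=V[:3,:3];o=-R.T@V[:3,3];d=c@R
    return o+d*((z-o[2])/d[:,2])[:,None]
def mask(im,lo,hi,roi=None):
    m=cv2.inRange(cv2.cvtColor(im,cv2.COLOR_BGR2HSV),lo,hi)
    if roi:
        k=np.zeros_like(m);x0,y0,x1,y1=roi;k[y0:y1,x0:x1]=1;m*=k
    return m
def big(m):
    cs,_=cv2.findContours(m,cv2.RETR_EXTERNAL,cv2.CHAIN_APPROX_NONE);return max(cs,key=cv2.contourArea)
def cen(m):
    M=cv2.moments(m,True);return np.array([M['m10'],M['m01']])/M['m00']
def wpix(cal,o,uv,z):
    from scipy.spatial.transform import Rotation as Ro
    T=np.eye(4);T[:3,:3]=Ro.from_euler('xyz',o["orientation"],degrees=True).as_matrix();T[:3,3]=o["eef_pos"]
    return pix2plane(cal,uv,z,np.linalg.inv(T@cal["mount"]))
E
cat > m.py <<'E'
from h import *
im=cv2.imread("pics/top0.png");d=np.load("top0.npy");cal=r.get_calibration("top")
m=cv2.morphologyEx(mask(im,(0,0,170),(180,60,255),(155,150,460,315)),cv2.MORPH_OPEN,np.ones((5,5)))
c=big(m);b=cv2.minAreaRect(pix2plane(cal,c[:,0],0.02)[:,:2].astype(np.float32));print("rect",b)
ap=cv2.approxPolyDP(cv2.convexHull(c),6,True)[:,0];print(ap.tolist(),pix2plane(cal,ap,.02).round(4).tolist())
hs=[(176,190),(423,170),(435,271),(180,295)]
hh=[]
g=cv2.cvtColor(im,cv2.COLOR_BGR2GRAY)
for x,y in hs:
    k=np.zeros_like(g);k[y-7:y+8,x-7:x+8]=(g[y-7:y+8,x-7:x+8]<120)
    hh.append(cen(k))
P=pix2plane(cal,hh,.02)[:,:2];print("holes",np.round(hh,1).tolist(),P.round(4).tolist(),"centre",P.mean(0))
e=(P[0]-P[1])+(P[3]-P[2]);yaw=np.arctan2(-e[0],e[1]);print("yaw",np.degrees(yaw))
C=P.mean(0);R=np.array([[np.cos(yaw),-np.sin(yaw)],[np.sin(yaw),np.cos(yaw)]])
F=lambda p:((p[:,:2]-C)@R).round(4)
print("holesF",F(P).tolist())
ye=cen(mask(im,(22,150,120),(35,255,255),(335,165,356,188)));print("mark",ye,F(pix2plane(cal,ye,.027)))
br=cen(mask(im,(8,100,80),(25,255,255),(290,265,315,292)));print("disc",F(pix2plane(cal,br,.032)))
rd=mask(im,(0,150,80),(6,255,255),(380,165,440,235));cs,_=cv2.findContours(rd,0,1)
for q in cs: print("red",cv2.boundingRect(q),F(pix2plane(cal,cen(cv2.drawContours(np.zeros_like(rd),[q],-1,1,-1)),.118)),F(pix2plane(cal,cen(cv2.drawContours(np.zeros_like(rd),[q],-1,1,-1)),.0315)))
kn=mask(im,(0,0,150),(180,60,255),(130,225,160,250));print("knob",cv2.boundingRect(kn),cv2.boundingRect(big(kn)),F(pix2plane(cal,(140,237),.103)),d[232:243,134:150:3].round(3).tolist())
E
python3 m.py; python3 -c "
import cv2
a=cv2.imread('pics/top0.png')
cv2.imwrite('pics/c0.png',__import__('numpy').hstack([cv2.resize(a[160:270,370:450],None,fx=5,fy=5),cv2.resize(a[160:270,130:200],None,fx=5,fy=5)]))"
```

```text
rect ((0.5200455784797668, -0.04625268280506134), (0.18795263767242432, 0.3098622262477875), 6.6956377029418945)
[[429, 162], [443, 280], [250, 297], [237, 178]] [[0.6303, -0.1886, 0.02], [0.4446, -0.208, 0.02], [0.4114, 0.0853, 0.02], [0.5947, 0.1149, 0.02]]
holes [[175.5, 190.6], [421.5, 170.5], [435.3, 271.2], [179.9, 294.6]] [[0.5716, 0.2094], [0.616, -0.1764], [0.4577, -0.1963], [0.4122, 0.1907]] centre [0.51437372 0.00683582]
yaw 6.633587202156065
holesF [[0.0802, 0.1946], [0.0798, -0.1938], [-0.0798, -0.1953], [-0.0802, 0.1945]]
mark [344.75555556 175.66666667] [[ 0.0801 -0.0706]]
disc [[-0.0714  0.0098]]
red (390, 180, 39, 37) [[ 0.0151 -0.1451]] [[ 0.0293 -0.1642]]
knob (135, 231, 18, 14) (135, 231, 18, 14) [[0.0007 0.224 ]] [[0.7770000100135803, 0.6729999780654907, 0.6729999780654907, 0.6729999780654907, 0.6869999766349792, 0.7789999842643738], [0.7770000100135803, 0.6759999990463257, 0.6740000247955322, 0.675000011920929, 0.6769999861717224, 0.7009999752044678], [0.7770000100135803, 0.6729999780654907, 0.6740000247955322, 0.6729999780654907, 0.6759999990463257, 0.691999971
[... 277 characters left out ...]
000038146973, 0.6740000247955322, 0.671999990940094, 0.6759999990463257, 0.6899999976158142], [0.7739999890327454, 0.671999990940094, 0.671999990940094, 0.6729999780654907, 0.6769999861717224, 0.6850000023841858], [0.7760000228881836, 0.6729999780654907, 0.6729999780654907, 0.6710000038146973, 0.6759999990463257, 0.6869999766349792], [0.7739999890327454, 0.6710000038146973, 0.6729999780654907, 0.6729999780654907, 0.6779999732971191, 0.6890000104904175], [0.7770000100135803, 0.7739999890327454, 0.6710000038146973, 0.671999990940094, 0.6800000071525574, 0.6909999847412109], [0.7739999890327454, 0.7749999761581421, 0.6779999732971191, 0.6790000200271606, 0.6859999895095825, 0.6970000267028809]]
```

View pics/c0.png

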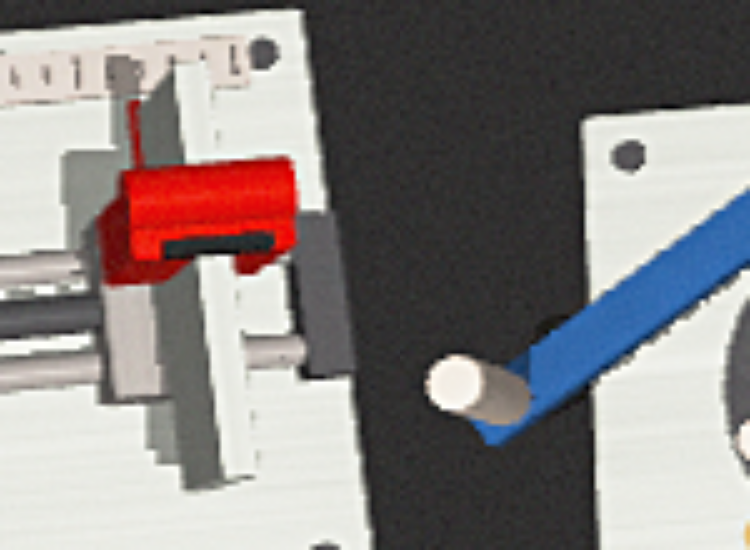

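The crop shows the knob top at about (141,236.5), the red pointer tip at about (396.6,180), the lever open, and the near half of the fin bare. The holes come out at (±80, ±194.6) in the fixture frame. The knob is 136 mm from the hinge (q≈0.99 rad, given 135) and the mark is at y≈-70.6 mm, so the measurements agree with the given sizes.

Emit:
play_rows([
  [[1, -1, -0.67, 0, 0.6], [1, -1, -0.67, 0, 0], [1, -1, -0.67, 0, 0], [1, -1, -0.67, 0, 0], [1, -1, -0.67, 0, 0]],
])

```text
t: 0.52
eef_pos: [0.2392, 0.5069, 0.2309]
orientation: [-180.0, -0.0, 161.1]
contact_force: [0.8, -0.3, 0.3]
opening: 0.0853
finger_force: 0.0
```

```bash
cat > t.py <<'E'
# usage: t.py fx fy z yawrel  -> remaining tool-frame shift in units of 20 mm, turn in units of 6 deg
import sys
from h import *
C=np.array([.5144,.0068]);YAW=6.63
def go(fx,fy,z,yr):
    a=np.radians(YAW);R=np.array([[np.cos(a),-np.sin(a)],[np.sin(a),np.cos(a)]])
    o=r.get_obs();p=np.array(o["eef_pos"]);y=o["orientation"][2];w=np.radians(y)
    d=C+R@[fx,fy]-p[:2]
    dy=(yr+YAW-y+180)%360-180
    print("t",round(o["t"],2),"F",((p[:2]-C)@R).round(4),"z",p[2].round(4),"yawrel",round(y-YAW,2),"rp",np.round(o["orientation"][:2],2),"f",np.round(o["contact_force"],1),"open",round(o["opening"],4),"ff",round(o["finger_force"],1))
    print("need x %.2f y %.2f z %.2f turn %.2f"%(d@[np.cos(w),np.sin(w)]/.02,d@[np.sin(w),-np.cos(w)]/.02,(p[2]-z)/.02,-dy/6))
go(*map(float,sys.argv[1:5]))
E
python3 t.py .0012 .223 .16 123.1
python3 - <<'E'
from h import *
exec(open('m.py').read().split("ye=cen")[0].replace("print","(lambda *a:0)"))
print("pointer",F(pix2plane(cal,(396.6,180),.0315)),"knob",F(pix2plane(cal,(141,236.5),.103)))
E
```

```text
t 0.52 F [-0.2156  0.5285] z 0.2309 yawrel 154.5 rp [-179.96   -0.  ] f [ 0.8 -0.3  0.3] open 0.0853 ff 0.0
need x -16.36 y -9.12 z 3.54 turn 5.23
pointer [[ 0.0653 -0.1501]] knob [[0.0013 0.2226]]
```

Emit:
play_rows([
  [[1, -1, -0.56, 0, 0], [1, -1, -0.56, 0, 0], [1, -1, -0.56, 0, 0], [1, -1, -0.56, 0, 0], [1, -1, -0.56, 0, 0]],
])

```text
t: 0.93
eef_pos: [0.3158, 0.4216, 0.231]
orientation: [-180.0, -0.0, 161.1]
contact_force: [-0.3, 0.8, -0.2]
opening: 0.0855
finger_force: 0.0
```

Emit:
play_rows([
  [[1, -1, -0.56, 0, 0], [1, -1, -0.56, 0, 0], [1, -1, -0.56, 0, 0], [1, -1, -0.56, 0, 0], [1, -1, -0.56, 0, 0]],
])

```text
t: 1.35
eef_pos: [0.3923, 0.3363, 0.231]
orientation: [-180.0, -0.0, 161.1]
contact_force: [0.8, 1.4, 0.2]
opening: 0.0855
finger_force: 0.0
```

Emit:
play_rows([
  [[1, 0, 0, 0.4, 1], [1, 0, 0, 0.4, 1], [1, 0, 0, 0.4, 1], [1, 0, 0, 0.4, 1], [1, 0, 0, 0.4, 1]],
])

```text
t: 1.77
eef_pos: [0.3917, 0.3371, 0.1906]
orientation: [-180.0, -0.0, 130.8]
contact_force: [0.2, 0.1, 0.5]
opening: 0.0855
finger_force: 0.0
```

```bash
python3 t.py .0012 .223 .16 123.1
```

```text
t 1.77 F [-0.0837  0.3423] z 0.1906 yawrel 124.17 rp [-179.97   -0.  ] f [0.2 0.1 0.5] open 0.0855 ff 0.0
need x -7.32 y 0.16 z 1.53 turn 0.18
```

Emit:
play_rows([
  [[1, -1, 0.04, 0.2, 0.18], [1, -1, 0.04, 0.2, 0], [1, -1, 0.04, 0.2, 0], [1, -1, 0.04, 0.2, 0], [1, -1, 0, 0.2, 0]],
])

```text
t: 2.18
eef_pos: [0.4593, 0.2624, 0.1708]
orientation: [-180.0, -0.0, 130.0]
contact_force: [0.2, 0.7, -0.1]
opening: 0.0853
finger_force: 0.0
```

Emit:
play_rows([
  [[1, -1, 0, 0, 0], [1, -1, 0, 0, 0], [1, -0.3, 0, 0, 0], [1, 0, 0, 0, 0]],
])

```text
t: 2.52
eef_pos: [0.4891, 0.2269, 0.171]
orientation: [-180.0, 0.0, 129.9]
contact_force: [-0.6, -0.2, -0.6]
opening: 0.0857
finger_force: 0.0
```

```bash
python3 t.py .0012 .223 .07 123.1
python3 - <<'E'
from h import *
o=r.get_obs();im,d=r.grab_frame("wrist");cv2.imwrite("pics/w1.png",im)
E
```

```text
t 2.52 F [2.000e-04 2.216e-01] z 0.171 yawrel 123.29 rp [-179.98    0.  ] f [-0.6 -0.2 -0.6] open 0.0857 ff 0.0
need x 0.03 y 0.08 z 5.05 turn 0.03
```

View pics/w1.png

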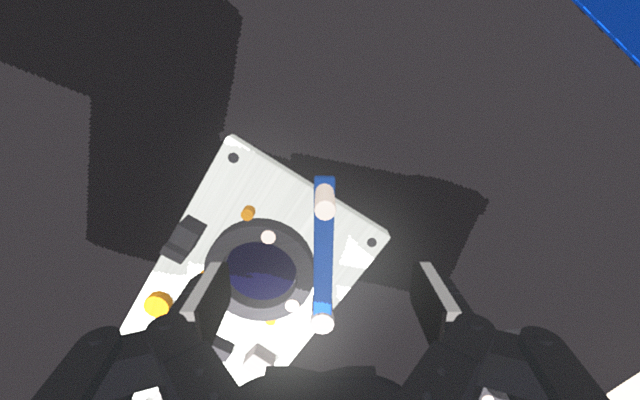

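The wrist view shows the knob top at (322,324), centred between the open fingers, with the bar straight above it. Descending and gripping.

Emit:
play_rows([
  [[1, 0, 0.08, 1, 0], [1, 0, 0, 1, 0], [1, 0, 0, 1, 0], [0.6, 0, 0, 1, 0], [0.4, 0, 0, 1, 0]],
], newtons=20)

```text
t: 2.98
eef_pos: [0.4889, 0.2299, 0.0705]
orientation: [180.0, -0.0, 130.1]
contact_force: [-0.5, 0.1, 0.1]
opening: 0.0641
finger_force: 0.0
```

Emit:
play_rows([
  [[0, 0, 0, 0, 0], [0, 0, 0, 0, 0], [0, 0, 0, 0, 0], [0, 0, 0, 0, 0], [0, 0, 0, 0, 0]],
])

```text
t: 3.4
eef_pos: [0.4903, 0.2297, 0.0726]
orientation: [179.9, 0.0, 130.0]
contact_force: [-2.3, 2.6, 1.9]
opening: 0.0153
finger_force: 21.9
```

```bash
python3 t.py .0012 .223 .07 123.1
```

```text
t 3.4 F [0.0018 0.2242] z 0.0726 yawrel 123.4 rp [1.7988e+02 1.0000e-02] f [-2.3  2.6  1.9] open 0.0153 ff 21.9
need x -0.03 y -0.06 z 0.13 turn 0.05
```

Emit:
play_rows([
  [[0, -0.02, -0.47, 0, -0.67], [0, -0.02, -0.47, 0, -0.67], [0, -0.02, -0.47, 0, -0.67], [0, -0.02, -0.47, 0, -0.67], [0, -0.02, -0.47, 0, -0.67]],
])

```text
t: 3.82
eef_pos: [0.4595, 0.1934, 0.0725]
orientation: [179.9, -0.0, 150.3]
contact_force: [-5.7, 4.2, 6.9]
opening: 0.0155
finger_force: 22.4
```

```bash
python3 t.py -.06 .11 .073 180
```

```text
t 3.82 F [-0.033   0.1917] z 0.0725 yawrel 143.68 rp [ 1.7991e+02 -2.0000e-02] f [-5.7  4.2  6.9] open 0.0155 ff 22.4
need x -1.33 y -4.09 z -0.02 turn -6.05
```

Emit:
play_rows([
  [[0, -0.02, -0.47, 0, -0.67], [0, -0.02, -0.47, 0, -0.67], [0, -0.02, -0.47, 0, -0.67], [0, -0.02, -0.47, 0, -0.67], [0, -0.02, -0.47, 0, -0.67]],
])

```text
t: 4.23
eef_pos: [0.4434, 0.1487, 0.0725]
orientation: [180.0, -0.1, 170.4]
contact_force: [-7.7, 3.7, 11.2]
opening: 0.0151
finger_force: 22.8
```

Emit:
play_rows([
  [[0, -0.02, -0.45, 0, -0.67], [0, -0.02, -0.45, 0, -0.67], [0, -0.02, -0.4, 0, -0.67], [0, 0, 0, 0, 0]],
])

```text
t: 4.57
eef_pos: [0.4415, 0.1215, 0.0724]
orientation: [-180.0, -0.1, -177.5]
contact_force: [-9.5, 0.1, 13.8]
opening: 0.0149
finger_force: 23.1
```

```bash
python3 t.py -.06 .11 .073 180
```

```text
t 4.57 F [-0.0591  0.1224] z 0.0724 yawrel -184.13 rp [-1.7998e+02 -1.2000e-01] f [-9.5  0.1 13.8] open 0.0149 ff 23.1
need x -0.00 y -0.62 z -0.03 turn -0.69
```

Emit:
play_rows([
  [[0, 0, -0.3, 0, -0.35], [0, 0, -0.25, 0, -0.35], [0, 0, -0.05, 0, 0], [0, 0, -0.05, 0, 0]],
])

```text
t: 4.9
eef_pos: [0.4424, 0.1102, 0.0724]
orientation: [179.9, -0.1, -173.6]
contact_force: [-12.2, 11.5, 14.3]
opening: 0.0154
finger_force: 23.2
```

```bash
python3 t.py -.06 .11 .073 180
```

```text
t 4.9 F [-0.0596  0.111 ] z 0.0724 yawrel -180.21 rp [ 1.7991e+02 -1.1000e-01] f [-12.2  11.5  14.3] open 0.0154 ff 23.2
need x 0.02 y -0.05 z -0.03 turn -0.03
```

Emit:
play_rows([
  [[0, 0, -0.05, 0, 0], [0, 0, 0, 0, 0]],
])

```text
t: 5.07
eef_pos: [0.4424, 0.1102, 0.0724]
orientation: [179.8, -0.1, -173.6]
contact_force: [-12.5, 15.6, 13.5]
opening: 0.0152
finger_force: 23.2
```

```bash
python3 t.py -.06 .11 .073 180
```

```text
t 5.07 F [-0.0596  0.111 ] z 0.0724 yawrel -180.24 rp [ 1.7984e+02 -1.1000e-01] f [-12.5  15.6  13.5] open 0.0152 ff 23.2
need x 0.02 y -0.05 z -0.03 turn -0.04
```

Emit:
play_rows([
  [[0.5, 0, 0, 0, 0], [0.5, 0, 0, 0, 0], [0.5, 0, 0, 0, 0], [0.5, 0, 0, -0.5, 0], [0.5, 0, 0, -1, 0]],
])

```text
t: 5.48
eef_pos: [0.4426, 0.1083, 0.1007]
orientation: [-180.0, -0.2, -173.5]
contact_force: [0.1, 0.2, -0.3]
opening: 0.0429
finger_force: 0.0
```

Emit:
play_rows([
  [[0.5, 0, 0, -1, 0], [0.5, 0, 0, -1, 0], [0.5, 0, 0, -1, 0], [0.5, 0, 0, -0.5, 0], [0.5, 0, 0, 0, 0]],
])

```text
t: 5.9
eef_pos: [0.4455, 0.109, 0.1738]
orientation: [180.0, 0.3, -173.5]
contact_force: [0.1, 0.4, 0.1]
opening: 0.0429
finger_force: 0.0
```

```bash
python3 t.py -.028 -.15 .15 180
python3 - <<'E'
from h import *
im,d=r.grab_frame("top");cv2.imwrite("pics/top1.png",im)
E
```

```text
t 5.9 F [-0.0567  0.1095] z 0.1738 yawrel -180.15 rp [179.97   0.26] f [0.1 0.4 0.1] open 0.0429 ff 0.0
need x -1.47 y -12.97 z 1.19 turn -0.02
```

View pics/top1.png

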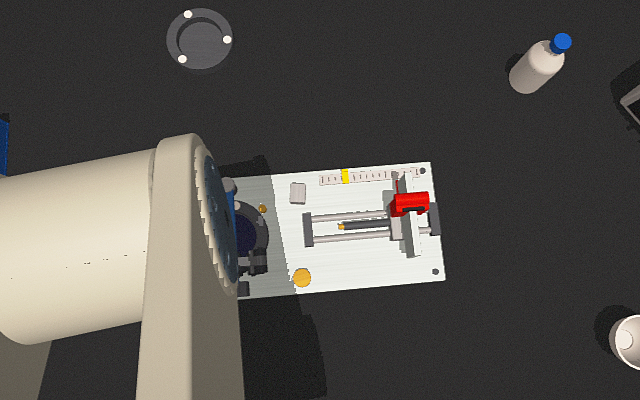

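The top view shows the leg area unchanged, with the bystanders in place; the arm hides the keeper for now. Moving over the fin.

Emit:
play_rows([
  [[0.5, -0.2, -1, 0, 0], [0.5, -0.2, -1, 0, 0], [0.5, -0.2, -1, 0, 0], [0.5, -0.2, -1, 0, 0], [0.5, -0.2, -1, 0, 0]],
])

```text
t: 6.37
eef_pos: [0.4744, 0.0107, 0.1699]
orientation: [180.0, -0.1, -173.5]
contact_force: [-0.2, 0.2, -0.4]
opening: 0.0425
finger_force: 0.0
```

Emit:
play_rows([
  [[0.5, -0.2, -1, 0, 0], [0.5, -0.2, -1, 0, 0], [0.5, 0, -1, 0, 0], [0.5, 0, -1, 0, 0], [0.5, 0, -1, 0, 0]],
])

```text
t: 6.78
eef_pos: [0.4935, -0.0877, 0.1697]
orientation: [180.0, -0.1, -173.5]
contact_force: [0.6, 0.6, -0.5]
opening: 0.0426
finger_force: 0.0
```

Emit:
play_rows([
  [[0.5, 0, -1, 0, 0], [0.5, 0, -1, 0, 0], [0.5, 0, -1, 0, 0], [0.5, 0, 0, 0, 0]],
])

```text
t: 7.12
eef_pos: [0.5009, -0.149, 0.1699]
orientation: [-180.0, -0.1, -173.6]
contact_force: [-1.0, 0.8, -0.0]
opening: 0.0426
finger_force: 0.0
```

```bash
python3 t.py -.03 -.15 .073 180
python3 - <<'E'
from h import *
im,d=r.grab_frame("wrist");a=im
im,d=r.grab_frame("top");b=im
cv2.imwrite("pics/both.png",np.vstack([a[150:400,100:540],cv2.resize(b[150:310,150:450],(440,235))]))
E
```

```text
t 7.12 F [-0.0314 -0.1532] z 0.1699 yawrel -180.23 rp [-1.7998e+02 -8.0000e-02] f [-1.   0.8 -0. ] open 0.0426 ff 0.0
need x -0.07 y 0.16 z 4.84 turn -0.04
```

View pics/both.png

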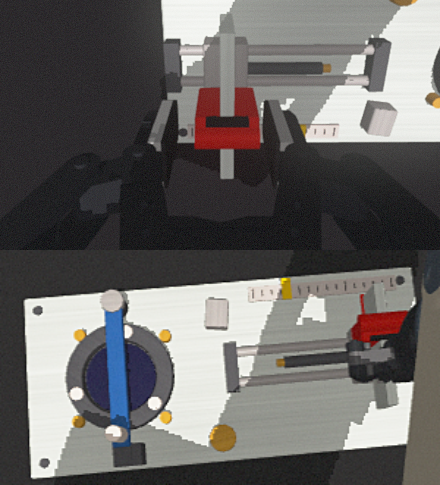

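Top half (wrist view): the fin is just right of centre between the fingers, with the lever beyond it on the far side. Bottom half (top view): the keeper is shut across the ring, its end against the catch block, with the ring and bystanders undisturbed. Descending on the fin.

Emit:
play_rows([
  [[0.5, 0, 0.16, 1, 0], [0.5, 0, 0, 1, 0], [0.5, 0, 0, 1, 0], [0.5, 0, 0, 1, 0], [0.5, 0, 0, 0.85, 0]],
], newtons=40)

```text
t: 7.63
eef_pos: [0.4997, -0.1419, 0.0725]
orientation: [179.9, -0.1, -173.5]
contact_force: [1.0, -0.2, 0.3]
opening: 0.0428
finger_force: 0.0
```

Emit:
play_rows([
  [[0.3, 0, 0, 0, 0], [0, 0, 0, 0, 0], [0, 0, 0, 0, 0], [0, 0, 0, 0, 0], [0, 0, 0, 0, 0]],
])

```text
t: 8.05
eef_pos: [0.5008, -0.1432, 0.0746]
orientation: [-180.0, 0.0, -173.5]
contact_force: [0.4, -1.3, -9.5]
opening: 0.0096
finger_force: 39.8
```

```bash
python3 t.py -.03 -.0706 .073 180
```

```text
t 8.05 F [-0.0309 -0.1474] z 0.0746 yawrel -180.12 rp [-1.7999e+02  2.0000e-02] f [ 0.4 -1.3 -9.5] open 0.0096 ff 39.8
need x -0.04 y 3.84 z 0.08 turn -0.02
```

Emit:
play_rows([
  [[0, 0, 0.5, 0, 0], [0, 0, 0.8, 0, 0], [0, 0, 0.8, 0, 0], [0, 0, 0.8, 0, 0], [0, 0, 0.8, 0, 0]],
])

```text
t: 8.47
eef_pos: [0.4921, -0.0693, 0.0746]
orientation: [-180.0, 0.0, -173.5]
contact_force: [0.5, -5.1, -9.6]
opening: 0.0094
finger_force: 40.0
```

Emit:
play_rows([
  [[0, 0, 0.14, 0, 0], [0, 0, 0, 0, 0]],
])

```text
t: 8.63
eef_pos: [0.4918, -0.0664, 0.0746]
orientation: [-180.0, -0.0, -173.4]
contact_force: [-0.7, -2.7, -6.5]
opening: 0.0095
finger_force: 40.4
```

```bash
python3 t.py -.03 -.0706 .073 180
python3 - <<'E'
from h import *
im,d=r.grab_frame("top");b=im
im,d=r.grab_frame("scene");cv2.imwrite("pics/s2.png",im);cv2.imwrite("pics/t2.png",b)
cv2.imwrite("pics/b2.png",np.vstack([cv2.resize(b[155:215,310:430],(720,360)),cv2.resize(im[190:270,230:330],(300,240))if 0 else cv2.resize(im[210:260,220:380],(720,225))]))
E
```

```text
t 8.63 F [-0.0309 -0.0701] z 0.0746 yawrel -180.04 rp [-1.7999e+02 -1.0000e-02] f [-0.7 -2.7 -6.5] open 0.0095 ff 40.4
need x -0.04 y -0.03 z 0.08 turn -0.01
```

View pics/b2.png

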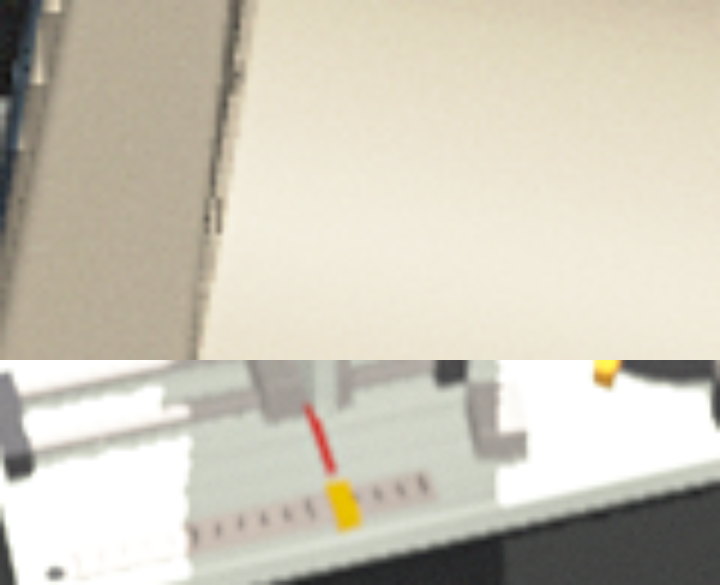

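The arm blocks the top view. The scene view shows the red pointer tip at about (294,235), just short of the yellow mark at about (296,242).

```bash
cat > p.py <<'E'
from h import *
def measure(im,C=np.array([.5144,.0068]),a=np.radians(6.63)):
    cal=r.get_calibration("scene");R=np.array([[np.cos(a),-np.sin(a)],[np.sin(a),np.cos(a)]])
    F=lambda uv,z:(((pix2plane(cal,uv,z)[:,:2]-C)@R)*1e3).round(1)
    ye=cen(mask(im,(22,120,120),(35,255,255),(285,232,310,255)))
    m=mask(im,(0,120,80),(8,255,255),(280,215,305,245))|mask(im,(172,120,80),(180,255,255),(280,215,305,245))
    q=np.argwhere(m);lo=q[q[:,0]>=q[:,0].max()-1].mean(0)[::-1]
    up=q[:,::-1]
    l=cv2.fitLine(up.astype(np.float32),cv2.DIST_L2,0,.01,.01).ravel()
    print("mark",ye,F(ye,.027),"tip",lo,F(lo,.0315),"centroid",F(cen(m),.0315),"dir",F([l[2:]+l[:2]*5,l[2:]-l[:2]*5],.0315).tolist(),len(q))
if __name__=="__main__":
    im,d=r.grab_frame("scene");measure(im)
E
python3 -c "
from p import *
measure(cv2.imread('pics/s2.png'))"
```

```text
mark [295.96296296 241.83333333] [[ 81.4 -70.3]] tip [292.66666667 233.33333333] [[ 63.  -71.8]] centroid [[ 47.7 -71.4]] dir [[60.0, -71.3], [35.1, -71.5]] 26
```

Emit:
play_rows([
  [[0, 0, 0.12, 0, 0], [0.17, 0, 0, 0, 0], [0.17, 0, 0, 0, 0], [0.17, 0, 0, 0, 0]],
])

```text
t: 9.07
eef_pos: [0.4922, -0.0652, 0.0747]
orientation: [-180.0, 0.0, -173.5]
contact_force: [-1.8, -4.3, 1.5]
opening: 0.0143
finger_force: 1.9
```

```bash
python3 t.py .018 -.0681 .073 180;python3 p.py
```

```text
t 9.07 F [-0.0303 -0.069 ] z 0.0747 yawrel -180.17 rp [-1.7998e+02  4.0000e-02] f [-1.8 -4.3  1.5] open 0.0143 ff 1.9
need x -2.42 y 0.05 z 0.08 turn -0.03
mark [295.96296296 241.83333333] [[ 81.4 -70.3]] tip [292.66666667 233.33333333] [[ 63.  -71.8]] centroid [[ 48.2 -71.9]] dir [[60.5, -71.7], [35.6, -72.2]] 25
```

Emit:
play_rows([
  [[0.17, -0.2, 0.06, 0, 0], [0.17, -0.3, 0, 0, 0], [0.17, -0.3, 0, 0, 0], [0.17, -0.3, 0, 0, 0], [0.17, -0.3, 0, 0, 0]],
])

```text
t: 9.53
eef_pos: [0.5197, -0.0603, 0.0742]
orientation: [180.0, -0.1, -173.5]
contact_force: [-4.6, -3.9, 1.0]
opening: 0.0143
finger_force: 1.9
```

```bash
python3 t.py .018 -.0681 .073 180;python3 p.py
```

```text
t 9.53 F [-0.0025 -0.0672] z 0.0742 yawrel -180.13 rp [ 1.8e+02 -5.0e-02] f [-4.6 -3.9  1. ] open 0.0143 ff 1.9
need x -1.02 y -0.04 z 0.06 turn -0.02
mark [296.  241.8] [[ 81.3 -70.2]] tip [293.66666667 233.33333333] [[ 63.5 -70. ]] centroid [[ 48.7 -70. ]] dir [[61.0, -69.8], [36.2, -70.3]] 25
```

Emit:
play_rows([
  [[0.17, -0.25, 0, 0, 0], [0.17, -0.25, 0, 0, 0], [0.17, -0.25, 0, 0, 0], [0.17, -0.1, 0, 0, 0], [0.17, 0, 0, 0, 0]],
])

```text
t: 10.0
eef_pos: [0.5369, -0.0582, 0.0741]
orientation: [-180.0, 0.0, -173.5]
contact_force: [0.0, -2.9, -2.3]
opening: 0.0143
finger_force: 1.6
```

```bash
python3 t.py .018 -.0681 .073 180;python3 p.py
```

```text
t 10.0 F [ 0.0149 -0.0672] z 0.0741 yawrel -180.13 rp [-1.8e+02  2.0e-02] f [ 0.  -2.9 -2.3] open 0.0143 ff 1.6
need x -0.16 y -0.04 z 0.06 turn -0.02
mark [296.  241.8] [[ 81.3 -70.2]] tip [293.66666667 233.33333333] [[ 63.5 -70. ]] centroid [[ 35.7 -72.9]] dir [[47.5, -70.5], [23.6, -75.3]] 40
```

Emit:
play_rows([
  [[0.17, -0.1, 0, 0, 0], [0.17, -0.08, 0, 0, 0], [0.17, 0, 0, 0, 0]],
])

```text
t: 10.3
eef_pos: [0.5376, -0.0579, 0.0739]
orientation: [180.0, -0.3, -173.5]
contact_force: [-10.7, -4.7, 4.7]
opening: 0.0145
finger_force: 1.8
```

```bash
python3 t.py .018 -.0681 .073 180;python3 p.py
```

```text
t 10.3 F [ 0.0156 -0.067 ] z 0.0739 yawrel -180.12 rp [179.97  -0.27] f [-10.7  -4.7   4.7] open 0.0145 ff 1.8
need x -0.12 y -0.06 z 0.05 turn -0.02
mark [296.         241.79245283] [[ 81.3 -70.2]] tip [293.66666667 233.33333333] [[ 63.5 -70. ]] centroid [[ 35.1 -73. ]] dir [[46.9, -70.5], [23.1, -75.5]] 43
```

Emit:
play_rows([
  [[0.17, -0.06, 0, 0, 0], [0.17, 0, 0, 0, 0]],
])

```text
t: 10.52
eef_pos: [0.5376, -0.0578, 0.0737]
orientation: [180.0, -0.4, -173.5]
contact_force: [-13.1, -5.2, 4.2]
opening: 0.0143
finger_force: 1.9
```

Emit:
play_rows([
  [[0, 0, -0.06, 0, 0], [0, 0, -0.04, 0, 0], [0, 0, 0, 0, 0], [0, 0, 0, 0, 0]],
])

```text
t: 10.85
eef_pos: [0.5378, -0.0598, 0.0737]
orientation: [180.0, -0.4, -173.5]
contact_force: [-13.1, -5.2, 6.6]
opening: 0.0095
finger_force: 41.2
```

```bash
python3 t.py .018 -.0681 .073 180;python3 p.py
python3 - <<'E'
from h import *
a,d=r.grab_frame("scene");b,_=r.grab_frame("wrist")
cv2.imwrite("pics/e.png",np.hstack([cv2.resize(a[140:270,205:435],(460,390)),cv2.resize(b,None,fx=.5,fy=.5)[:200].repeat(1,0) if 0 else cv2.resize(b[60:400,150:490],(340,390))]))
E
```

```text
t 10.85 F [ 0.0155 -0.0689] z 0.0737 yawrel -180.11 rp [179.96  -0.38] f [-13.1  -5.2   6.6] open 0.0095 ff 41.2
need x -0.12 y 0.04 z 0.03 turn -0.02
mark [295.96296296 241.83333333] [[ 81.4 -70.3]] tip [293.66666667 233.33333333] [[ 63.5 -70. ]] centroid [[ 35.  -72.8]] dir [[46.7, -70.3], [23.0, -75.4]] 42
```

View pics/e.png

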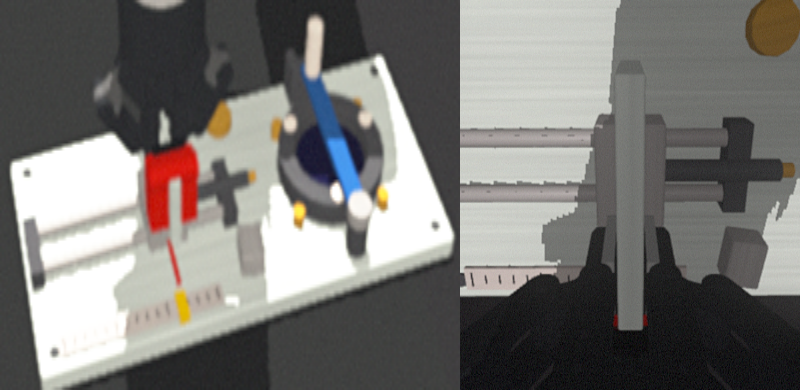

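The view shows the keeper shut across the ring and the lever at the fin's far end. The pointer runs straight to the yellow mark, the gripper is on the fin, and the ring, disc and block are in place. One check of lever travel by depth: far-face x before against now.

```bash
cat > l.py <<'E'
from h import *
C=np.array([.5144,.0068]);a=np.radians(6.63);R=np.array([[np.cos(a),-np.sin(a)],[np.sin(a),np.cos(a)]])
cal=r.get_calibration("scene");K=cal["camera_matrix"];V=cal["view"]
def f(im,d):
    m=(mask(im,(0,120,60),(8,255,255),(215,160,330,240))|mask(im,(172,120,60),(180,255,255),(215,160,330,240)))>0
    v,u=np.nonzero(m&(d>0));z=d[v,u]
    c=np.c_[(u-K[0,2])/K[0,0]*z,-(v-K[1,2])/K[1,1]*z,-z];w=(c-V[:3,3])@V[:3,:3]
    x=((w[:,:2]-C)@R*1e3);s=(w[:,2]>.078)&(w[:,2]<.108)
    print(len(u),"x of face pct",np.percentile(x[s,0],[10,25,50,75,90]).round(1),"y",np.percentile(x[s,1],[5,50,95]).round(1))
f(cv2.imread("pics/scene0.png"),np.load("scene0.npy"));f(*r.grab_frame("scene"))
E
python3 l.py
```

```text
520 x of face pct [23.4 24.1 25.1 25.8 26.3] y [-170.4 -157.5 -129.8]
583 x of face pct [48.2 49.8 50.8 51.6 52.2] y [-92.7 -78.8 -49.4]
```

The lever's far face went from 25 to 51 mm, against an expected 51 mm when closed. Everything checks out, so I'm handing in.

```bash
python3 -c "
from cell import r
print(r.hand_in())"
```

```text
the job is handed in; nothing more can be done
None
```

The job is handed in, with no verdict returned: keeper home against its catch, pointer within about 1 mm of the mark, lever fully closed, the leg still gripped, and the ring, disc and block left in place.

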